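# Tidy the desk after repotting

### The arm

A 6-joint arm with a two-finger parallel gripper is mounted at the origin on the work surface. World frame = base frame: x ahead of the robot, y to its left, z up, the work surface at z = 0. Lengths are in m, angles in rad, forces in N, time in s.
With the tool pointing down it reaches from about 0.325 to 0.775 m from the base axis. Payload 5.5 kg.
Tool frame: the origin (TCP) lies midway between the tips of the shut fingers; the grasp point (between the pads) lies r.hold_point_z behind it (r.hold_point_z is the distance from the TCP to the grasp point, in m); z points along the fingers, y is the line along which they close (so a half turn about z gives the same grasp; the last joint's range is limited). The gripper opens to 88 mm and grips with 3 to 60 N. Pads are 20 mm wide; open, the fingers measure 115 mm over their backs; the gripper's body (75 mm by 178 mm) begins 61 mm behind the grasp point.
Start: joints at [1.134, 0.091, 1.231, -0, 1.82, -0.057], TCP at [0.222, 0.557, 0.223] pointing down, gripper open.
Joint ranges: [-2.87, 2.87], [-0.86, 2.18], [0.17, 2.46], [-1.51, 4.65], [0.06, 2.69], [-2.65, 2.65]. Speed limits (rad/s): [2.57, 2.57, 3.01, 3.14, 3.14, 3.14].

### API

Orientations are given as a rotation vector (axis times angle).
In Python, from plant import r, cams, job gives the robot as it stands. Calls block until the motion is done:
- r.move_to(position, orientation): joint-space move of the TCP to a pose.
- r.move_linear(position, frame=None, velocity=0.15): straight line of the TCP; frame=None keeps the orientation; velocity is the mean speed in m/s.
- r.goto_joints(angles): joint-space move.
- r.gripper_to(opening): finger opening in m; the grip force is fixed at half the most; returns when the fingers have stopped.
- r.hold(seconds).
- r.solve_ik(position, orientation): joint angles nearest the present ones, or None.
- cams.read_camera(name): name is "side" or "top" or "wrist"; returns (picture, depth): 384x512x3 uint8, red, green, blue; 384x512 float32, m along the optical axis (not along the pixel's ray), 0 where there is no reading.
- cams.calibration(name): a dict with "K" (3x3 intrinsics, pixels), "distortion" ([k1, k2, p1, p2, k3] as OpenCV has them; the pictures are not rectified), "world_to_cam" (4x4, takes a point from world to camera coordinates); the wrist camera has in their place "tool_from_camera" (4x4, takes a point from camera to tool coordinates, whose origin is the TCP and whose axes are the flange's). Camera axes: x right, y down, z forward; pixel columns grow to the right and rows downward; lengths in m; the calibration is good to about 2 mm. A picture is of the moment at which its call begins: read the wrist's pose just before it. calibration takes no time and is no camera call.
A pose or a line that the arm cannot do raises r.Unreachable and nothing moves.
- job.finish_job(): hands the job in; it is judged then, once.
Readings, each from a call of its own:
- r.get_clock(): time.
- r.get_q(): joint angles.
- r.get_qvel(): joint speeds.
- r.get_effort(): joint torques, N m.
- r.get_ee_pos(): TCP position.
- r.get_tool_rot(): TCP orientation.
- r.get_force(): force on the tool from outside, world axes, zero at the start.
- r.get_wrist_torque(): the same for the moment, N m.
- r.get_finger_gap(): finger opening in m.
- r.get_grasp_force(): force on a finger pad.
Only numpy, scipy, OpenCV 4.12 (cv2) and the standard library are available. Lean on these libraries where they do the work, as an engineer would, in place of code of your own. Each camera call takes 0.05 s, during which the arm holds its last target. There are 200 camera calls.

### The job

Clear up the desk after repotting: stand each little plant flat in the saucer of its own pot's colour, lay the stapler and the highlighter flat on the floor inside the black desk tray, and lay the trowel flat inside the green plant-tool tray. Keep the plants upright, leave the mug and the mouse where they are, and let go of everything at the end.

Things in the scene. Friction and masses are not known exactly. Their poses are not given: they have to be found in the camera images.
- pot_terracotta_mid (a point): Small succulent in a plain terracotta-coloured round pot, 52 mm diameter with straight sides, 60 mm high, about 0.22 kg; the pale green rosette rises to 78 mm above the pot's underside and stays narrower than the pot. This point is the centre of the pot, 30 mm above its underside; z is up. Stands upright on the desk.
- pot_blue_mid (a point): Small round dark green cactus with a pink flower in a blue round pot, 52 mm diameter with straight sides, 60 mm high, about 0.22 kg; the cactus rises to 81 mm above the pot's underside. This point is the centre of the pot, 30 mm above its underside; z is up. Stands upright on the desk.
- stapler_mid (a point): Red and dark grey stapler, 110 mm long (x), 32 mm wide at the foot and 26 mm at the red head (y), 46 mm high, about 0.16 kg. This point is its centre, 23 mm above its underside; the foot reaches 12 mm up and the head spans 20 to 46 mm. Stands on its foot.
- highlighter_mid (a point): Chunky flat-sided highlighter pen, pink with a white cap, 125 mm long (x), 22 mm wide (y), 16 mm thick, 30 g; it does not roll. This point is its centre, 8 mm above its underside. Lies flat on the desk.
- trowel_handle (a point): Mini plant trowel, 155 mm long (x), about 90 g: dark wooden handle 84 mm long, 20 mm wide and 20 mm high, then a steel blade 34 mm wide and up to 10 mm high toward +x. This point lies on the handle close to the balance point, 10 mm above the underside; from here the handle runs 66 mm to -x (its butt) and 18 mm to +x, and the blade tip is 90 mm to +x. Lies flat on the desk.
- saucer_terracotta: Terracotta-coloured round saucer, fixed to the desk, 88 mm outer diameter at the rim, 8 mm high; floor 3 mm thick, inside at least 74 mm across. Origin at the centre of its underside, on the desk.
- saucer_blue: Blue round saucer, fixed to the desk, 88 mm outer diameter at the rim, 8 mm high; floor 3 mm thick, inside at least 74 mm across. Origin at the centre of its underside, on the desk.
- desk_tray: Low black open desk tray for stationery, fixed to the desk: outside 150 mm (x) by 220 mm (y), 15 mm high, walls and floor 4 mm thick. Origin at the centre of its underside, on the desk.
- garden_tray: Green open plastic tray for plant tools, fixed to the desk: outside 120 mm (x) by 220 mm (y), 25 mm high, walls and floor 4 mm thick. Origin at the centre of its underside, on the desk.
- mug_mid (a point): Bystander: white coffee mug, 80 mm diameter, 90 mm high, with a handle, standing loose at the far right of the desk. This point is its centre, 45 mm up.
- mouse_mid (a point): Bystander: round grey computer mouse, 62 mm diameter, 31 mm high, loose at the far left of the desk. This point is its centre, 15 mm up.
Not all that is in view belongs to the job. There is more than one size of the part that bears pot_terracotta_mid; the job needs the larger. Of the things that look like the saucer_blue, take the one that is farthest to the robot's right at the start.

How it is judged:
By the outcome, as a careful person would: the job done as asked, in the order asked, and still so for the second after the job is handed in, with the robot touching nothing.
It also fails if it takes over 115 s, if anything falls off the work surface, if the arm or the gripper's body presses on something with over 40 N, if the wrist force passes 120 N, or if a joint passes its speed limit or range.

## Working session

There is one attempt and no reset: what is moved stays moved. The work goes in short steps, each a Python script; the robot and the scene stay as the last script left them, time stands still between calls to the robot, and variables do not carry over. Pictures are saved under pics/ and viewed, at most 14 in all, crops included, and the job is handed in when it is done.

```bash
mkdir -p pics; ls; python3 - <<'E'
from plant import r,cams,job
import cv2
for n in("top","side"):
    p,d=cams.read_camera(n); cv2.imwrite(f"pics/{n}0.png",cv2.resize(p[:,:,::-1],(800,600)))
    c=cams.calibration(n); print(n,c)
print(cams.calibration("wrist"),r.hold_point_z,r.get_tool_rot(),r.get_clock())
E
```

```text
pics
top {'K': array([[381.2000274 ,   0.        , 254.49509874],
       [  0.        , 381.2000274 , 191.43105351],
       [  0.        ,   0.        ,   1.        ]]), 'distortion': array([-0.01191154,  0.        ,  0.        ,  0.        ,  0.        ]), 'world_to_cam': array([[ 0.01759895, -0.99982626,  0.0061419 ,  0.07210928],
       [-0.99783574, -0.0179525 , -0.06325769,  0.52464923],
       [ 0.06335697, -0.00501534, -0.99797833,  1.4352134 ],
       [ 0.        ,  0.        ,  0.        ,  1.        ]])}
side {'K': array([[498.37403034,   0.        , 256.40239291],
       [  0.        , 498.37403034, 201.93202658],
       [  0.        ,   0.        ,   1.        ]]), 'distortion': array([0.05234146, 0.        , 0.        , 0.        , 0.        ]), 'world_to_cam': array([[ 0.79504566, -0.60647962,  0.00921253, -0.37165429],
       [-0.39479266, -0.52895252, -0.75123098,  0.28203232],
       [ 0.46047927,  0.59362589, -0.65997511,  1.2875659 ],
       [ 0.        ,  0.        ,  0.        ,  1.        ]])}
{'K': array([[293.43116309,   0.        , 255.78109066],
       [  0.        , 293.43116309, 188.04828446],
       [  0.        ,   0.        ,   1.        ]]), 'distortion': array([0.01599294, 0.        , 0.        , 0.        , 0.        ]), 'tool_from_camera': array([[-5.01790917e-04, -9.53598065e-01, -3.01082180e-01,
         8.31011438e-02],
       [ 9.99999671e-01, -6.70277879e-04,  4.56303778e-04,
        -4.46798826e-04],
       [-6.36939124e-04, -3.01081852e-01,  9.53598088e-01,
        -1.61529756e-01],
       [ 0.00000000e+00,  0.00000000e+00,  0.00000000e+00,
         1.00000000e+00]])} 0.0187 [-5.92912554e-01 -3.08473284e+00  2.60158285e-03] 0.1
```

View pics/top0.png

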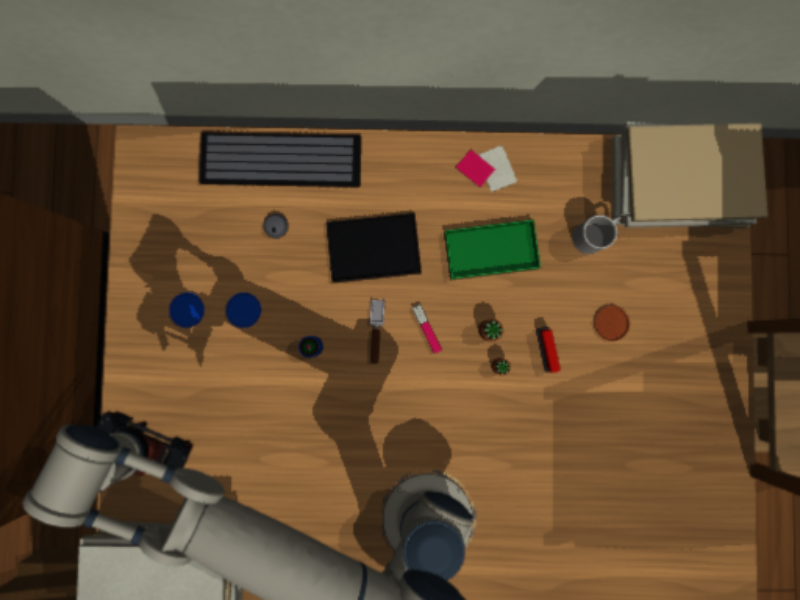

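View pics/side0.png

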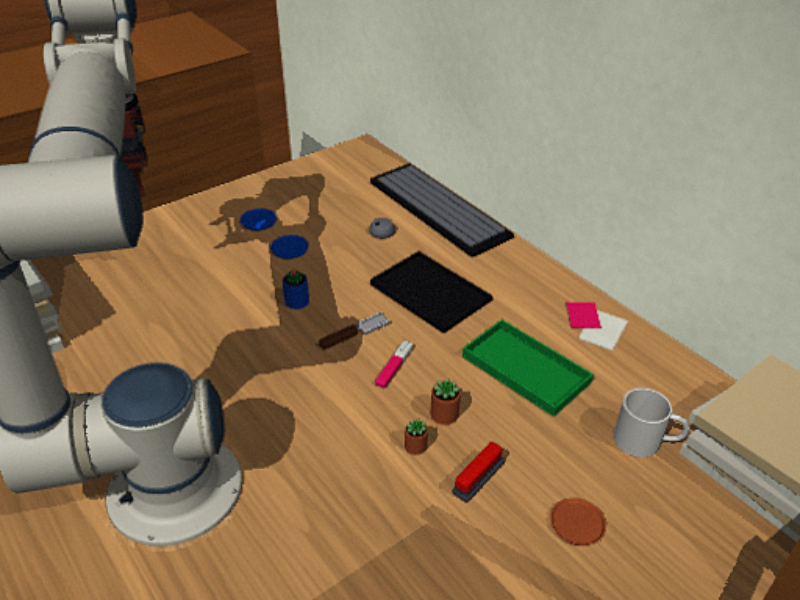

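The top view (800x600) shows the large succulent at (490,330), the small one at (501,367), and the blue pot at (311,347). The right-hand blue saucer is at (243,310) and the terracotta one at (611,322). The tray centres are (374,247) for black and (492,249) for green. The stapler is at (549,350), the highlighter at (427,328) and the trowel at (376,330). The side view agrees.

```bash
cat > h.py <<'E'
from plant import r,cams,job
import numpy as np, cv2
from scipy.spatial.transform import Rotation as R
def cloud(n):
    if n=="wrist":
        T=np.eye(4); T[:3,:3]=R.from_rotvec(r.get_tool_rot()).as_matrix(); T[:3,3]=r.get_ee_pos()
    p,d=cams.read_camera(n); c=cams.calibration(n)
    W=T@c["tool_from_camera"] if n=="wrist" else np.linalg.inv(c["world_to_cam"])
    v,u=np.mgrid[:384,:512]
    xy=cv2.undistortPoints(np.stack([u,v],-1).reshape(-1,1,2).astype(float),c["K"],c["distortion"]).reshape(384,512,2)
    P=np.dstack([xy*d[...,None],d])@W[:3,:3].T+W[:3,3]
    P[d==0]=np.nan
    return p,P
E
python3 - <<'E'
from h import *
p,P=cloud("top"); hsv=cv2.cvtColor(p,cv2.COLOR_RGB2HSV)
z=P[...,2]
print("table z",np.nanmedian(z[240:260,200:240]))
def box(name,c,w,mask):
    u,v=[int(x*.64) for x in c]; s=np.zeros(mask.shape,bool); s[max(0,v-w):v+w,u-w:u+w]=1
    m=(mask&s).astype(np.uint8); n,l,st,_=cv2.connectedComponentsWithStats(m); k=1+np.argmax(st[1:,4]); m=(l==k)
    q=P[m]; q=q[~np.isnan(q[:,0])]
    rc=cv2.minAreaRect((q[:,:2]*1000).astype(np.float32))
    print(name,len(q),"mean",q.mean(0).round(4),"zpct",np.percentile(q[:,2],[5,50,95]).round(4),"rect",np.round(rc[0],1),np.round(rc[1],1),round(rc[2],1))
    return q
H,S,V=hsv[...,0].astype(int),hsv[...,1].astype(int),hsv[...,2].astype(int)
blue=(H>105)&(H<130)&(S>120); green=(H>50)&(H<80)&(S>150)
red=((H<4)|(H>172))&(S>190)
hi=z>0.006
box("bluesauR",(243,310),16,blue); box("bluesauL",(187,310),16,blue)
box("tersau",(611,322),17,(H<9)&(S>120))
box("bluepot",(311,347),12,hi); box("terpot",(490,330),10,z>.03); box("small",(501,367),8,z>.03)
box("stap",(549,350),22,hi); box("stapred",(549,350),22,red)
box("high",(427,328),22,hi); box("trow",(376,330),26,hi)
box("desk",(374,247),36,(V<45)&(z<.03));box("desk_hi",(374,247),36,hi); box("gard",(492,249),36,green);box("gard_hi",(492,249),36,z>.012)
box("mug",(599,233),20,z>.03); box("mouse",(275,225),14,hi)
E
```

```text
table z 0.0008581611227183039
bluesauR 379 mean [0.4922 0.4612 0.0046] zpct [-0.001   0.0047  0.01  ] rect [491.7 460.4] [81.1 81.7] 59.3
bluesauL 377 mean [0.4899 0.5997 0.0045] zpct [-0.0008  0.0044  0.0101] rect [489.9 598.8] [81.5 84.4] 18.4
tersau 1 mean [ 0.5084 -0.4634  0.0055] zpct [0.0055 0.0055 0.0055] rect [ 508.4 -463.4] [0. 0.] 0.0
bluepot 184 mean [0.406  0.286  0.0604] zpct [0.0134 0.0626 0.0798] rect [405.4 293.4] [52.5 62. ] 10.5
terpot 166 mean [ 0.4531 -0.1388  0.0649] zpct [0.0399 0.065  0.0775] rect [ 454.2 -140.4] [48.7 48.8] 89.1
small 94 mean [ 0.366  -0.1667  0.0505] zpct [0.0407 0.0516 0.0584] rect [ 365.9 -168.2] [33.6 38.6] 0.0
stap 289 mean [ 0.4082 -0.2804  0.0361] zpct [0.0087 0.0431 0.0496] rect [ 407.6 -289.4] [117.7  42.3] 12.3
stapred 188 mean [ 0.4064 -0.2815  0.0447] zpct [0.0358 0.0453 0.051 ] rect [ 406.9 -283. ] [99.3 23.5] 12.7
high 191 mean [0.4534 0.0103 0.0165] zpct [0.0103 0.0166 0.0215] rect [454.6   8.8] [122.   25.7] 26.2
trow 217 mean [0.4451 0.1334 0.0151] zpct [0.0067 0.0149 0.0246] rect [448.4 129.7] [159.9  42.1] 1.2
desk 2192 mean [0.6525 0.1454 0.0056] zpct [-0.0004  0.0051  0.0142] rect [653.  146.1] [154.3 219.4] 7.1
desk_hi 693 mean [0.6542 0.1438 0.0103] zpct [0.0062 0.0091 0.0186] rect [650.4 145.1] [156.9 222. ] 6.7
gard 1747 mean [ 0.6532 -0.1482  0.0068] zpct [-0.0004  0.0053  0.0238] rect [ 650.6 -146.8] [118.9 219.6] 8.0
gard_hi 268 mean [ 0.6544 -0.153   0.0231] zpct [0.0132 0.0236 0.0302] rect [ 650.8 -147.3] [120.5 221.1] 8.2
mug 415 mean [ 0.6974 -0.4033  0.069 ] zpct [0.0353 0.0722 0.0928] rect [ 698.6 -410.6] [ 79.1 135.3] 28.6
mouse 195 mean [0.6978 0.3843 0.0252] zpct [0.013  0.0264 0.033 ] rect [700.1 385.5] [58.3 58.4] 70.2
```

```bash
cat >> h.py <<'E'
def rot(a):  # tool down, closing axis y at world angle a
    y=np.array([np.cos(a),np.sin(a),0]); z=np.array([0,0,-1.]); return np.column_stack([np.cross(y,z),y,z])
def ori(pos,a):  # of the two equal grasps, the one nearer in joints
    q0=r.get_q(); best=None
    for k in(0,np.pi):
        rv=R.from_matrix(rot(a+k)).as_rotvec(); q=r.solve_ik(pos,rv)
        if q is not None:
            c=np.abs(np.array(q)-q0).max()
            if best is None or c<best[0]: best=(c,rv)
    return best[1]
def go(x,y,z,a): r.move_to([x,y,z],ori([x,y,z],a))
def wlook(name,boxes):
    """boxes: name,(x0,x1,y0,y1),zlo,zhi -> rect of the largest component"""
    p,P=cloud("wrist"); cv2.imwrite(f"pics/{name}.png",p[:,:,::-1]); np.savez(f"{name}.npz",p=p,P=P)
    for b in boxes: fit(p,P,*b)
def fit(p,P,n,b,zl,zh,col=None):
    m=(P[...,0]>b[0])&(P[...,0]<b[1])&(P[...,1]>b[2])&(P[...,1]<b[3])&(P[...,2]>zl)&(P[...,2]<zh)
    if col:
        h=cv2.cvtColor(p,cv2.COLOR_RGB2HSV).astype(int); m&=(h[...,0]>=col[0])&(h[...,0]<=col[1])&(h[...,1]>col[2])
    k,l,st,_=cv2.connectedComponentsWithStats(m.astype(np.uint8))
    if k<2: print(n,"none"); return
    q=P[l==1+np.argmax(st[1:,4])]; rc=cv2.minAreaRect((q[:,:2]*1000).astype(np.float32)); cc=cv2.minEnclosingCircle((q[:,:2]*1000).astype(np.float32))
    print(n,len(q),"mean",q.mean(0).round(4),"zmax",q[:,2].max().round(3),"rect",np.round(rc[0],1),np.round(rc[1],1),round(rc[2],1),"circ",np.round(cc[0],1),round(cc[1],1))
E
python3 - <<'E'
from h import *
go(.42,.30,.26,np.pi/2)
print(r.get_ee_pos(),r.get_clock(),R.from_rotvec(r.get_tool_rot()).as_matrix().round(2).tolist())
wlook("wl",[("bsau",(.43,.56,.39,.53),-.01,.03,(105,130,120)),("bpot",(.35,.46,.23,.36),.05,.1),("trow",(.34,.56,.08,.18),.006,.04)])
E
```

```text
[0.41968752 0.30057515 0.25980771] 1.3917 [[-1.0, -0.0, -0.0], [-0.0, 1.0, 0.0], [0.0, 0.0, -1.0]]
bsau 2274 mean [0.4943 0.4603 0.0034] zmax 0.01 rect [493.5 459.4] [84.  81.4] 54.1 circ [494.1 458.4] 42.8
bpot 1319 mean [0.4063 0.2877 0.0653] zmax 0.081 rect [408.1 287.4] [50.7 50.9] 10.0 circ [408.3 287.4] 25.9
trow 1364 mean [0.4321 0.1358 0.0149] zmax 0.022 rect [447.  133.7] [ 34.2 155.6] 87.2 circ [447.4 131.6] 78.3
```

View pics/wl.png

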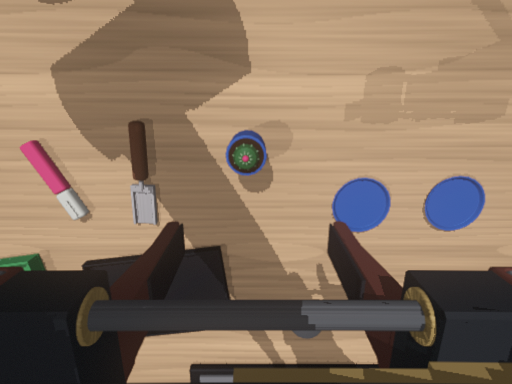

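The wrist view shows the blue pot at px (245,155), the right-hand blue saucer at (361,204) and the trowel at (142,175). All three agree with the top camera to within 3 mm, so I'll pick the blue pot.

```bash
cat >> h.py <<'E'
def pick(x,y,z,a,zup,op=.088,v=.2):
    r.gripper_to(op); go(x,y,zup,a); r.move_linear([x,y,z],velocity=v); r.gripper_to(0)
    print("gap",r.get_finger_gap(),"grip",r.get_grasp_force(),"tcp",np.round(r.get_ee_pos(),4)); r.move_linear([x,y,zup],velocity=v)
    print("lifted gap",r.get_finger_gap(),"F",np.round(r.get_force(),2),"t",r.get_clock())
def place(x,y,z,a,zup,op,v=.2,z0=.02):
    go(x,y,zup,a); r.move_linear([x,y,z+z0],velocity=v); r.move_linear([x,y,z],velocity=.05); print("F down",np.round(r.get_force(),2),"gap",r.get_finger_gap(),np.round(r.get_ee_pos(),4))
    r.gripper_to(op); r.move_linear([x,y,zup],velocity=v); print("t",r.get_clock())
E
python3 - <<'E'
from h import *
pick(.408,.2875,.022,np.pi/2,.13)
place(.494,.459,.0265,np.pi/2,.15,.075)
wlook("wb",[("bpot",(.43,.56,.39,.53),.055,.12),("bsau",(.43,.56,.39,.53),-.01,.012,(105,130,120))])
go(.42,-.25,.27,np.pi/2)
wlook("wr",[("tsau",(.45,.57,-.53,-.4),.0055,.03),("tpot",(.41,.5,-.19,-.09),.05,.1),("small",(.32,.4,-.21,-.12),.03,.1),("stapred",(.33,.48,-.34,-.22),.03,.06),("stap",(.33,.48,-.34,-.22),.006,.06),("high",(.36,.53,-.06,.07),.008,.03)])
E
```

```text
gap 0.051395799082940945 grip 30.00029146671295 tcp [0.4081 0.2877 0.0223]
lifted gap 0.051676068878476755 F [-0.02 -0.81 -2.67] t 4.275
F down [-1.51  0.87 -1.96] gap 0.051543080442283354 [0.4938 0.4589 0.0261]
t 7.625
bpot 2529 mean [0.4904 0.4583 0.0684] zmax 0.084 rect [493.6 458.4] [50.9 50.8] 77.9 circ [493.8 458.2] 25.8
bsau 2013 mean [0.4796 0.4591 0.004 ] zmax 0.012 rect [487.6 458.1] [72.2 84.1] 1.4 circ [494.  458.6] 42.8
tsau 293 mean [ 0.4919 -0.4492  0.0072] zmax 0.009 rect [ 485.6 -445. ] [69.9 86.3] 0.3 circ [ 478.2 -445.4] 43.6
tpot 1184 mean [ 0.4522 -0.1465  0.0662] zmax 0.077 rect [ 454.9 -144.3] [49.8 50.3] 8.1 circ [ 455.6 -144. ] 25.6
small 779 mean [ 0.3668 -0.1723  0.0496] zmax 0.059 rect [ 367.8 -170.7] [38.3 38.1] 4.6 circ [ 367.8 -170.3] 19.6
stapred 1531 mean [ 0.4054 -0.2863  0.0443] zmax 0.048 rect [ 408.3 -286.7] [104.7  26.3] 12.5 circ [ 408.  -285.8] 52.6
stap 1827 mean [ 0.4051 -0.2843  0.0391] zmax 0.048 rect [ 411.  -284.8] [111.1  30.7] 13.4 circ [ 411.1 -284.9] 56.6
high 1332 mean [0.454  0.0054 0.0149] zmax 0.02 rect [456.2   7.5] [125.9  22.9] 27.0 circ [455.  10.] 63.1
```

View pics/wr.png

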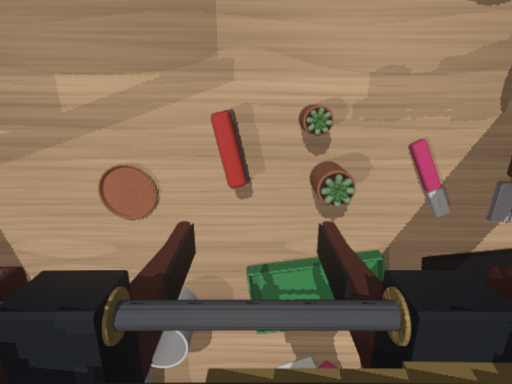

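View pics/wb.png

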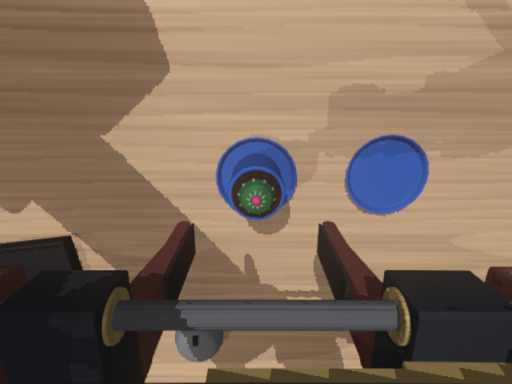

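The blue pot stands centred in its saucer, with its top at 84 mm as expected. The right-hand view shows the terracotta saucer at px (128,192), the large pot at (336,187), the stapler at (228,150) and the highlighter at (429,178).

```bash
python3 - <<'E'
from h import *
d=np.load("wr.npz"); p,P=d["p"],d["P"]
h=cv2.cvtColor(p,cv2.COLOR_RGB2HSV); print(h[192,128],h[192,170],P[192,128],P[192,99],P[192,157],P[166,128],P[219,128])
lab=cv2.cvtColor(p,cv2.COLOR_RGB2LAB).astype(int)
a=lab[...,1]; print(a[192,128],a[192,170])
m=np.zeros(a.shape,np.uint8); m[155:230,85:170]=(a>(a[192,128]+a[192,170])/2)[155:230,85:170]
k,l,st,_=cv2.connectedComponentsWithStats(m); i=1+np.argmax(st[1:,4]); print(st[i]); q=P[l==i]
print(q.mean(0),cv2.minAreaRect((q[:,:2]*1000).astype(np.float32)),cv2.minEnclosingCircle((q[:,:2]*1000).astype(np.float32)))
E
```

```text
[  9 134 146] [ 15  91 169] [ 0.47920099 -0.44593592  0.00172966] [ 0.47748674 -0.48720891  0.00692112] [ 0.47995259 -0.40238075 -0.00055648] [ 0.43770817 -0.4395229   0.00414674] [ 5.25118465e-01 -4.52754833e-01 -4.00676584e-04]
147 135
[  98  165   58   54 2380]
[nan nan nan] ((nan, nan), (0.0, 0.0), 0.0) ((477.09796142578125, -447.0997619628906), 45.18749237060547)
```

```bash
python3 - <<'E'
from h import *
pick(.4555,-.144,.022,np.pi/2,.14)
place(.4785,-.446,.0265,np.pi/2,.16,.075)
wlook("wt",[("tpot",(.42,.54,-.51,-.38),.055,.12),("rim",(.42,.54,-.51,-.38),.006,.012)])
b=np.radians(7)
pick(.4095,-.2858,.0145,np.radians(103),.13,.06)
T=lambda x,y:(.6515+x*np.cos(b)-y*np.sin(b),.1455+x*np.sin(b)+y*np.cos(b))
place(*T(.032,0),.0195,b,.14,.045)
wlook("ws",[("stap",(.56,.75,.02,.27),.025,.08)])
E
```

```text
gap 0.051626719570631786 grip 30.00041037797928 tcp [ 0.4557 -0.1437  0.0223]
lifted gap 0.051838529803441204 F [-1.17  0.83 -2.35] t 13.5833
F down [ 0.53 -0.13 -3.2 ] gap 0.051728192942094395 [ 0.4783 -0.4459  0.0261]
t 17.4
tpot 2359 mean [ 0.4746 -0.4464  0.0695] zmax 0.081 rect [ 477.9 -446.3] [50.4 50.3] 88.7 circ [ 478.3 -446.4] 25.9
rim 541 mean [ 0.4662 -0.4451  0.0074] zmax 0.009 rect [ 472.8 -445.4] [85.6 76.5] 87.4 circ [ 477.7 -445.8] 43.5
gap 0.025722593035070795 grip 29.989476799964905 tcp [ 0.4097 -0.2859  0.0149]
lifted gap 0.025845872100689022 F [ 0.73  0.37 -1.9 ] t 20.7333
F down [ 0.03 -0.05 -1.81] gap 0.025754943062999316 [0.683  0.1494 0.0191]
t 25.3583
stap 3054 mean [0.6819 0.155  0.0486] zmax 0.052 rect [682.5 151. ] [ 25.9 102. ] 6.4 circ [682.  150.8] 51.6
```

View pics/wt.png

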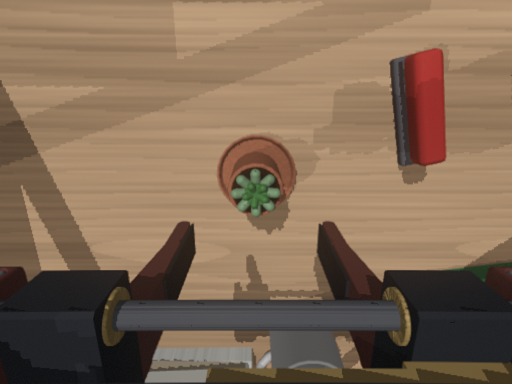

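View pics/ws.png

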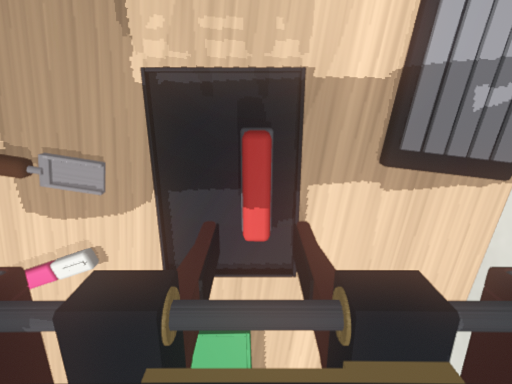

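Both plants are seated, with the terracotta one centred at px (255,190). The stapler stands in the tray at px (257,185). Next are the highlighter and then the trowel.

```bash
python3 - <<'E'
from h import *
d=np.load("wl.npz"); p,P=d["p"],d["P"]
fit(p,P,"handle",(.34,.44,.1,.18),.012,.04); fit(p,P,"all",(.34,.56,.08,.18),.006,.04)
b=np.radians(7)
pick(.4557,.0083,.004,np.radians(117),.12,.05)
T=lambda x,y:(.6515+x*np.cos(b)-y*np.sin(b),.1455+x*np.sin(b)+y*np.cos(b))
place(*T(-.031,0),.0090,b,.14,.042)
wlook("wh",[("high",(.56,.66,.02,.27),.015,.03),("handle",(.34,.44,.1,.18),.012,.04)])
E
```

```text
handle 746 mean [0.4042 0.1369 0.018 ] zmax 0.022 rect [404.9 135.8] [19.4 70.6] 87.1 circ [405.2 134.9] 35.7
all 1364 mean [0.4321 0.1358 0.0149] zmax 0.022 rect [447.  133.7] [ 34.2 155.6] 87.2 circ [447.4 131.6] 78.3
gap 0.022183879621849596 grip 29.998406767845154 tcp [0.4559 0.0083 0.0043]
lifted gap 0.02169430464768104 F [0.23 0.19 0.18] t 28.7917
F down [ 0.04 -0.12  0.23] gap 0.021676621218254984 [0.6205 0.1417 0.0085]
t 32.3333
high 2591 mean [0.6194 0.147  0.0193] zmax 0.024 rect [620.  142.2] [ 22.1 124.1] 6.6 circ [619.8 142.2] 62.7
handle 1394 mean [0.4062 0.1369 0.0181] zmax 0.021 rect [405.3 135.4] [20.3 69.3] 88.2 circ [405.4 135.3] 34.9
```

View pics/wh.png

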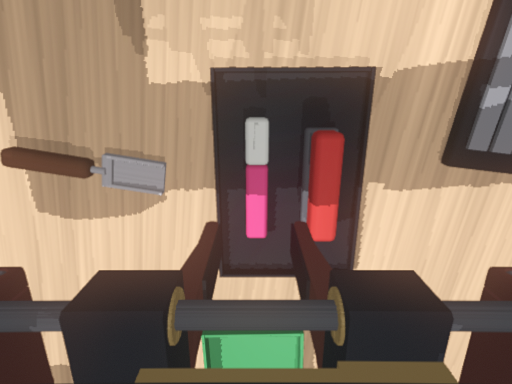

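The highlighter lies flat in the tray at px (257,180), next to the stapler at (320,185). The trowel is last.

```bash
python3 - <<'E'
from h import *
pick(.434,.1343,.004,np.radians(87.5),.14,.05)
Rp=R.from_rotvec(r.get_tool_rot()).as_matrix(); t=np.radians(-2.5); d=np.array([np.cos(t),np.sin(t),0])
c=np.array([.6506,-.147]); b=np.radians(8)
rv=ori([*c,.15],b); dd=(R.from_rotvec(rv).as_matrix()@Rp.T@d)[:2]; print("blade dir",dd)
h=c-.013*dd
place(*h,.009,b,.15,.04)
wlook("wg",[("trow",(.595,.71,-.25,-.04),.009,.017),("handle",(.595,.71,-.25,-.04),.019,.035,(0,25,60))])
go(.38,.25,.3,np.pi/2)
p,P=cloud("top"); cv2.imwrite("pics/top1.png",cv2.resize(p[100:250,90:420,::-1],(792,360)))
print(r.get_clock())
E
```

```text
gap 0.019625410279783987 grip 30.00025302171707 tcp [0.4342 0.1343 0.0043]
lifted gap 0.02015773791398089 F [-0.22  0.42 -1.08] t 36.225
blade dir [ 0.13920751 -0.99026082]
F down [-0.42  0.17 -0.86] gap 0.01961056748669363 [ 0.6485 -0.1341  0.0085]
t 40.225
trow 707 mean [ 0.6549 -0.1825  0.0132] zmax 0.017 rect [ 656.1 -189.7] [33.9 69.2] 7.2 circ [ 656.4 -191.1] 36.0
handle 1442 mean [ 0.6448 -0.1094  0.0228] zmax 0.026 rect [ 645.  -111.7] [18.  81.4] 8.5 circ [ 645.2 -111.6] 40.8
42.1167
```

View pics/wg.png

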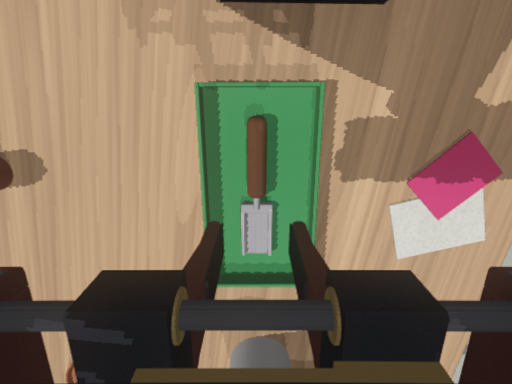

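View pics/top1.png

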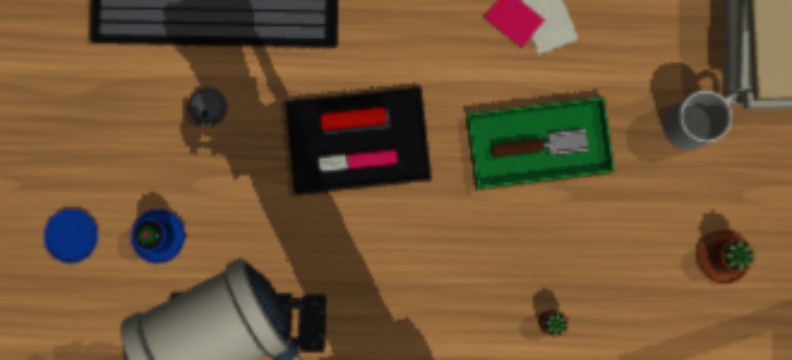

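The trowel lies flat in the green tray at px (257,185). The final top view has everything in place: the blue pot at (158,235), the terracotta pot at (725,256), and the stapler and highlighter in the black tray. The mug and mouse look where they were.

```bash
python3 -c "
from plant import job
print(job.finish_job())"
```

```text
the job is handed in; nothing more can be done
None
```

The job is handed in at about 42 s of the 115 s allowed: both plants stand in their own-colour saucers, the stapler and highlighter lie in the black tray, the trowel lies in the green tray, the mug and mouse were left alone, and the gripper holds nothing.

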